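Lap the sealing face of a pipe manifold

ROBOT

A 6-joint arm with a two-finger parallel gripper is mounted at the origin on the work surface. World frame = base frame: x ahead of the robot, y to its left, z up, the work surface at z = 0. Lengths are in m, angles in degrees, forces in N, time in s.
With the tool pointing down it reaches from about 0.4 to 0.825 m from the base axis. Payload 7 kg.
Tool frame: the origin (TCP) lies between the finger pads; the fingertips stand 11 mm ahead of it and the grasp point (between the pads) lies 8 mm behind it; z points along the fingers, y is the direction in which the jaws open and shut (so a half turn about z gives the same grasp; the last joint's range is limited). The gripper opens to 88 mm and grips with 3 to 60 N. Pads are 19 mm wide; open, the fingers measure 130 mm over their backs; the gripper's body (78 mm by 193 mm) begins 47 mm behind the grasp point.
Start: joints at [80.564, 20.546, 0.682, 0, -70.136, -16.507], TCP at [0.295, 0.607, 0.238] pointing down, gripper open.
Joint ranges: [-176.03, 176.03], [-82.01, 121.73], [-58.28, 71.71], [-173.87, 95.51], [-174.79, -0.11], [-173.66, 173.66]. Speed limits (degrees/s): [136.94, 136.94, 172.46, 180, 180, 180].

INTERFACE

Orientations are given as [roll, pitch, yaw] about the fixed x, y, z axes, in that order (R = Rz(yaw) Ry(pitch) Rx(roll)).
In Python, from plant import r gives the robot as it stands.
- The arm moves only by the shell command python3 -m inch 'ROWS' [OPENING] [FORCE]. ROWS is JSON, a list of rows, each an object of numbers: "x", "y", "z": the shift along the tool's x, y, z as a fraction of full scale; "yaw": the turn about the tool's z as a fraction of full scale. In form: [{"x": .., "y": .., "z": .., "yaw": ..}, ...]. A call has 1 to 5 rows; each row shifts and turns the pose as measured when the row begins, along the tool's axes as they then stand; what a row does not reach is not made up. Full scale, the value 1, is 0.025 m for a shift and 4 degrees for a turn. A row lasts 1/12 s, in which the tool goes at most 41.7 mm and 7.16 degrees, less where a joint would pass 70% of its speed; a pose out of reach is approached as far as the arm can. A call with a number of a shift or a turn outside -1 to 1 is refused whole. A call with a gripper value outside its range is refused whole. OPENING is the opening, from -1 (shut) to 1 (fully open), set as the call begins (- or left out, the last holds). The fingers move at their own pace and stop on an object; FORCE is the grip in N (left out, the last holds). Time passes only in rows, so rows that do not move let the fingers close. It gives the time, the measured TCP pose, the force and the opening at its end, in the units of the state.
- r.get_state(): the state, without advancing time (a new reading comes with each control period).
- r.capture(name): name is "side" or "top" or "wrist"; returns (picture, depth): 384x512x3 uint8, red, green, blue; 384x512 float32, m along the optical axis (not along the pixel's ray), 0 where there is no reading.
- r.camera_info(name): a dict with "mtx" (3x3 intrinsics, pixels), "k1" (the pictures are not rectified: a ray, as slopes to the right and down, at radius r is drawn at 1 + k1 r^2 times it, then the intrinsics apply), "pose" (4x4, takes a point from camera to world coordinates). Camera axes: x right, y down, z forward; pixel columns grow to the right and rows downward; lengths in m; the calibration is good to about 2 mm. A picture is of the moment at which its call begins: read the wrist's pose just before it. camera_info takes no time and is no camera call; for the wrist camera it gives the pose at the moment of the call.
- r.close_job(): hands the job in, once; it reports no verdict.
The state is a dict: "time_s": time; "joints": joint angles; "qd": joint speeds; "joint_torque": joint torques, N m; "tcp_pos": TCP position; "eef_rot": TCP orientation; "contact_force": force on the tool from outside, world axes, zero at the start; "moment": the same for the moment, N m; "gripper_width": finger opening in m.
Only numpy, scipy, OpenCV 4.12 (cv2) and the standard library are available. Lean on these libraries where they do the work, as an engineer would, in place of code of your own. Each camera call takes 0.05 s, during which the arm holds its last target. There are 200 camera calls.

TASK

Lay the lapping block that stands on end on the rubber mat down on its sole on that mat, turning it in the gripper rather than letting it topple, and let go. Then take it by its wooden grip, set it lengthwise on the manifold's sealing face with its sole flush with the pipe-stub end, and press and sweep it to the opposite end in one unbroken pass, keeping the sprung sole about half closed all the way (never loose, never bottomed). Finally put the block back on the mat, sole down, and let go, leaving the other fittings where they are.

Things in the scene. Friction and masses are not known exactly. Their poses are not given: they have to be found in the camera images.
- block: Lapping block, 0.4 kg, 104 x 50 x 80 mm: grey plastic body, wooden grip bar on top, aluminium heel plate at the tail, sprung steel sole below. Frame: x to the nose, y across, z from sole to grip. Body spans x -46..52, y -25..25, z 18..38; heel x -52..-46, z 14..64; free sole x -44..52, z 0..8. Starts standing on its heel on the mat, nose (x) up, z level.
- grip_mid (a point): Point inside the wooden grip bar, where to pinch it: the bar is 64 long (block x -32..+32) x 24 wide (y) x 42 high, z 38..80; this point is at (0,0,62) in the block's frame. Its axes are the block's.
- grip: The wooden grip bar, rigid with the block; its frame is identical to block.
- sole_mid (a point): Centre of the sole plate's underside (the plate is 96 long x 50 wide); at (4,0,0) mm in the block's frame when the springs are free; it moves with the sole.
- sole (a joint): How far the sole is pressed up against its springs, m: 0 free, 0.010 bottomed, half closed 0.005. About 2.4 N per mm; the block's own weight gives 1 to 2 mm.
- manifold: Dark grey plastic manifold bolted to the bench: block 220 long (its x) x 70 wide, top at 60 mm, on a steel foot 240 x 90. Origin: centre of its underside. At its -x end a pipe stub 38 across sticks out 55 mm; three short ports stick out 22 mm on the +y side. All of these are below the top.
- face (a point): Centre of the manifold's flat top (the sealing face, 220 x 70, 60 mm above the bench). x runs along it away from the pipe-stub end, z up. With the sole flush with an end, sole_mid is at x = -62 (stub end) or +62 mm.
- mat: Black rubber mat fixed on the bench, 200 (x) x 180 (y) x 4 thick. Origin: centre of its underside.
- elbow: Bystander: dark grey pipe elbow lying flat, arms 78 mm along its x and y, 54 thick.
- tee: Bystander: dark grey pipe tee lying flat, 120 long, 44 thick, branch 60 mm.
- socket_a: Bystander: dark grey pipe socket standing, 54 across, 45 high.
- socket_b: Bystander: like socket_a.
- flange: Bystander: dark grey pipe flange, 110 across, 38 high.
- valve: Bystander: brass ball valve with a red lever, 125 long, 70 high.
There are look-alikes about, which are no part of the job. What is shaped like the block but blue is not meant.

How it is judged (in metres and radians):
On the way, in this order (a step that is already met when the one before it is completed fails the run):
1. the block is turned in the gripper: half-way between standing and lying while the fingers hold it (angle between block's own z axis and vertical between 0.55 and 1.1 rad and contact force between the fingers and block above 2 N), for 0.1 s.
2. the block lies on its sole on the mat, let go (angle between block's own z axis and vertical below 0.08 rad and x of sole_mid in the frame of mat between -0.095 and 0.095 m and y of sole_mid in the frame of mat between -0.085 and 0.085 m and z of sole_mid in the frame of mat between -0.002 and 0.009 m and contact force between the fingers and block below 0.1 N and linear speed of block below 0.02 m/s), for 0.2 s.
3. held by its grip, the block is pressed on the sealing face at the pipe-stub end, the sole within 17 mm of flush with it, 14 mm of the centre line and 0.17 rad of lengthwise (x of sole_mid in the frame of face between -0.079 and -0.045 m and y of sole_mid in the frame of face between -0.014 and 0.014 m and angle between the x axis of block and the x axis of face, either way round below 0.17 rad and contact force between block and manifold above 3 N and contact force between the fingers and grip above 1 N and value of joint sole between 0.0025 and 0.009 m), for 0.1 s.
4. still held by the grip and pressed, it passes the middle of the face (x of sole_mid in the frame of face between -0.02 and 0.02 m and y of sole_mid in the frame of face between -0.014 and 0.014 m and angle between the x axis of block and the x axis of face, either way round below 0.17 rad and contact force between block and manifold above 3 N and contact force between the fingers and grip above 1 N and value of joint sole between 0.0025 and 0.009 m), for 0.1 s.
5. still held by the grip and pressed, it reaches the opposite end, the sole within 17 mm of flush (x of sole_mid in the frame of face between 0.045 and 0.079 m and y of sole_mid in the frame of face between -0.014 and 0.014 m and angle between the x axis of block and the x axis of face, either way round below 0.17 rad and contact force between block and manifold above 3 N and contact force between the fingers and grip above 1 N and value of joint sole between 0.0025 and 0.009 m), for 0.1 s.
At the end, for the whole second after the job is handed in: The block lies on its sole (within 0.08 rad) on the mat, the sole's centre over the mat, released and at rest (all of step 2 and angular speed of block below 0.2 rad/s); the robot touches nothing.
It fails at once if between the two ends of the face the sole springs are looser than 2.5 mm or tighter than 9 mm while the sole is less than 30 mm above the face (lifted, only resting, or bottomed during the pass) (x of sole_mid in the frame of face between -0.042 and 0.042 m and y of sole_mid in the frame of face between -0.035 and 0.035 m and z of sole_mid in the frame of face between -0.01 and 0.03 m and (value of joint sole below 0.0025 m or value of joint sole above 0.009 m)).
It fails at once if a bystander fitting is moved more than 25 mm (distance of any of elbow, tee, socket_a, socket_b, flange, valve from where it was at the start of the episode above 0.025 m).
It also fails if it takes over 72 s, if anything falls off the work surface, if the arm or the gripper's body presses on something with over 40 N, if the wrist force passes 120 N, or if a joint passes its speed limit or range.

## Working session

There is one attempt and no reset: what is moved stays moved. The work goes in short steps, Python scripts to look and compute and a shell command to move; the robot and the scene stay as the last step left them, time stands still between calls to the robot, and variables do not carry over. Pictures are saved under pics/ and viewed, about 8 in all and at most 12, crops included, and the job is handed in when it is done.

```bash
ls; mkdir -p pics
cat > h.py <<'E'
import numpy as np, cv2
from plant import r
def snap(cam,name=None):
    ci=r.camera_info(cam); im,d=r.capture(cam)
    if name:
        cv2.imwrite(f'pics/{name}.png',im[:,:,::-1]); np.savez(f'pics/{name}.npz',im=im,d=d,mtx=ci['mtx'],k1=ci['k1'],pose=ci['pose'])
    return im,d,ci
def cloud(d,ci):
    K=np.array(ci['mtx']);k1=float(ci['k1']);P=np.array(ci['pose'])
    v,u=np.mgrid[:d.shape[0],:d.shape[1]].astype(float)
    X=cv2.undistortPoints(np.stack([u.ravel(),v.ravel()],1)[:,None],K,np.array([k1,0,0,0,0.]))[:,0]
    p=np.c_[X,np.ones(len(X))]*d.reshape(-1,1)
    return (p@P[:3,:3].T+P[:3,3]).reshape(*d.shape,3)
E
python3 - <<'E'
from h import *
print(r.get_state())
for c in('top','side'):
    im,d,ci=snap(c,c+'0'); print(c,np.round(ci['pose'],3).tolist(),np.round(ci['mtx'],1).tolist(),ci['k1'])
a=cv2.imread('pics/top0.png');b=cv2.imread('pics/side0.png')
cv2.imwrite('pics/both.png',cv2.resize(np.vstack([a,b]),None,fx=.78,fy=.78))
E
```

```text
pics
{'time_s': 0.0, 'joints': array([ 8.05642355e+01,  2.05903786e+01,  6.32545527e-01, -1.95791468e-02,
       -7.01341836e+01, -1.65057123e+01]), 'qd': array([-0.05742344,  0.08115506,  0.06641996, -0.06439729, -0.0645642 ,
       -0.0946506 ]), 'joint_torque': array([-1.41306173e-03, -5.82718527e+01,  2.93050110e+01,  6.99699014e+00,
        6.95468858e-03, -1.54247537e-04]), 'tcp_pos': array([0.29511292, 0.60654482, 0.23662696]), 'eef_rot': array([ 1.79906546e+02, -8.49831832e-03, -2.59481381e+01]), 'contact_force': array([-0.04990189, -0.28424211, -0.01978477]), 'moment': array([-0.02447196, -0.00821067, -0.00135213]), 'gripper_width': 0.08760278459691868}
top [[-0.016, -0.993, 0.117, 0.366], [-1.0, 0.014, -0.019, 0.014], [0.017, -0.118, -0.993, 1.237], [0.0, 0.0, 0.0, 1.0]] [[384.9, 0.0, 251.8], [0.0, 384.9, 193.3], [0.0, 0.0, 1.0]] -0.026579440398507886
side [[0.871, -0.298, 0.39, 0.017], [-0.491, -0.564, 0.664, -0.833], [0.022, -0.77, -0.638, 0.85], [0.0, 0.0, 0.0, 1.0]] [[417.5, 0.0, 255.5], [0.0, 417.5, 188.0], [0.0, 0.0, 1.0]] -0.03383490103945153
```

View pics/top0.png

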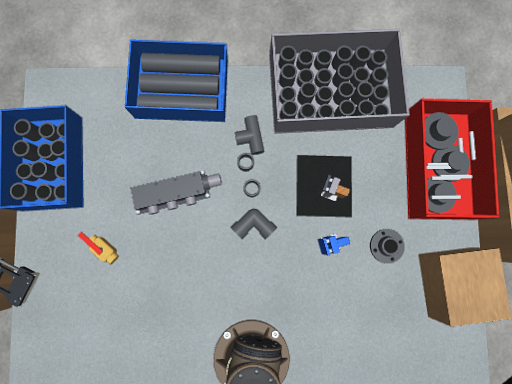

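View pics/side0.png

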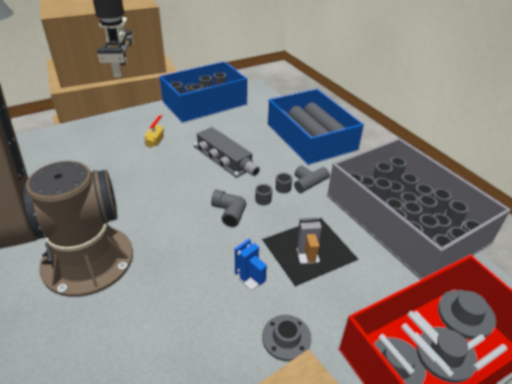

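The mat is at (298-352, 156-216) in the top picture. The grey block with the wooden grip stands on it at about (335,187). The look-alike is the blue one at (333,244), off the mat, so the grey one is meant. The manifold spans (132-205, 172-213) with its stub to the right at (215,180). Next come one enlarged crop and the measurements.

Run:
```python
from h import *
def load(n):
    z=np.load(f'pics/{n}.npz'); return z['im'],z['d'],dict(mtx=z['mtx'],k1=z['k1'],pose=z['pose'])
im,d,ci=load('top0'); P=cloud(d,ci)
ims,ds,cs=load('side0'); Q=cloud(ds,cs)
a=cv2.resize(im[140:260,290:400,::-1],None,fx=4.5,fy=4.5,interpolation=cv2.INTER_CUBIC); cv2.imwrite('pics/crop1.png',a)
def rect(p,n):
    q=(p[:,:2]*1000).astype(np.float32); (c,s,an)=cv2.minAreaRect(q); print(n,len(p),np.round(c,1),np.round(s,1),round(an,1))
# mat: dark near-black
for I,C,n in((im,P,'top'),(ims,Q,'side')):
    f=I.reshape(-1,3).astype(int);p=C.reshape(-1,3)
    print(n,'bench z',np.median(p[(p[:,0]>.4)&(p[:,0]<.7)&(np.abs(p[:,1])<.5),2]))
    m=(f.max(1)<45)&(p[:,2]<.012)&(p[:,2]>-.01)&(p[:,0]>.35)&(p[:,0]<.75)&(p[:,1]<-.05)&(p[:,1]>-.4); rect(p[m],n+' mat'); print(np.median(p[m,2]))
    c=p[m,:2].mean(0)
    b=(p[:,2]>.02)&(np.abs(p[:,0]-c[0])<.1)&(np.abs(p[:,1]-c[1])<.1)
    rect(p[b],n+' block'); print(p[b].min(0),p[b].max(0))
    w=b&(f[:,0]-f[:,2]>50); rect(p[w],n+' wood'); print(p[w].mean(0),p[w].min(0),p[w].max(0))
    t=b&(p[:,2]>.1);rect(p[t],n+' nose') if t.sum()>3 else 0
    k=(p[:,2]>.052)&(p[:,2]<.068)&(p[:,1]>.05)&(p[:,1]<.38)&(p[:,0]>.35)&(p[:,0]<.55); rect(p[k],n+' face'); print(np.median(p[k],0))
```

```text
top bench z 0.0007834376540838406
top mat 2590 [ 496.7 -275.2] [241.5 268.9] 88.1
0.0036223205084956467
top block 450 [ 514.1 -261.9] [80.  50.3] 67.1
[ 0.48950646 -0.30179639  0.02003661] [ 0.55171111 -0.21602422  0.11301445]
top wood 95 [ 506.9 -281.6] [38.1 23.8] 69.2
[ 0.50623841 -0.28106027  0.08694907] [ 0.49185427 -0.30179639  0.05760877] [ 0.52031532 -0.26221606  0.09210953]
top nose 169 [ 521.9 -242.6] [38.8 50.1] 69.1
top face 1503 [512.9 229.8] [ 89.6 261.8] 11.5
[0.51504451 0.26155201 0.06008494]
side bench z 0.0017854538437656053
side mat 7 [384.9 -65.5] [ 3.3 21.8] 43.8
0.010493193617470697
side block 763 [399.1 -17.7] [100.4 101.7] 46.9
[ 0.36719461 -0.088148    0.0200079 ] [0.46204599 0.03361838 0.05839796]
side wood 0 [0. 0.] [0. 0.] 0.0<stdin>:17: RuntimeWarning: Mean of empty slice.
  ret = um.true_divide(
Traceback (most recent call last):
ValueError: zero-size array to reduction operation minimum which has no identity
```

View pics/crop1.png

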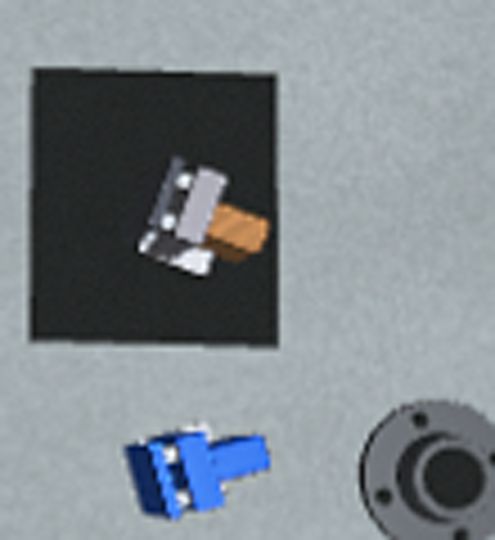

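The crop confirms it: the grey body with nose up and the orange wood bar pointing lower right, standing on the mat. The blue twin is off the mat. I'll move over there now, and work out the mat and manifold at the same time.

```bash
R='[{"x":0.8,"y":1},{"x":0.8,"y":1},{"x":0.8,"y":1},{"x":0.8,"y":1},{"x":0.8,"y":1}]'; 
python3 -m inch '[{"x":0.8,"y":1},{"x":0.8,"y":1},{"x":0.8,"y":1},{"x":0.8,"y":1},{"x":0.8,"y":1}]' 1
python3 -m inch '[{"x":0.8,"y":1},{"x":0.8,"y":1},{"x":0.8,"y":1},{"x":0.8,"y":1},{"x":0.8,"y":1}]'
python3 -m inch '[{"x":0.8,"y":1},{"x":0.8,"y":1},{"x":0.8,"y":1},{"x":0.8,"y":1},{"x":0.8,"y":1}]'
python3 -m inch '[{"x":0.8,"y":1},{"x":0.8,"y":1},{"x":0.8,"y":1},{"x":0.8,"y":1},{"x":0.8,"y":1}]'
python3 -m inch '[{"x":0.8,"y":1},{"x":0.8,"y":1},{"x":0.8,"y":1},{"x":0.8,"y":1},{"x":0.8,"y":1}]'
python3 -m inch '[{"yaw":1},{"yaw":1},{"yaw":1},{"yaw":1},{"yaw":1}]'
python3 -m inch '[{"yaw":1},{"yaw":1},{"yaw":1},{"yaw":1},{"yaw":1}]'
python3 -m inch '[{"yaw":1},{"yaw":1},{"yaw":1},{"yaw":1},{"yaw":1}]'
python3 - <<'E'
from h import *
z=np.load('pics/top0.npz'); P=cloud(z['d'],z)
im=z['im']
m=np.zeros(im.shape[:2],bool); m[150:222,292:358]=True
k=m&(im.max(2)<45)&(P[...,2]<.012); k=cv2.morphologyEx(k.astype(np.uint8),cv2.MORPH_OPEN,np.ones((3,3)))>0
print('mat',cv2.minAreaRect((P[k][:,:2]*1000).astype(np.float32)))
s=P[160:225,120:230].reshape(-1,3); s=s[s[:,2]>.056]; print('face',cv2.minAreaRect((s[:,:2]*1000).astype(np.float32)),np.median(s[:,2]))
E
```

```text
mat ((534.98828125, -243.07838439941406), (174.77548217773438, 194.8017120361328), 87.67794799804688)
face ((495.2380676269531, 175.0511932373047), (380.2467346191406, 161.30917358398438), 74.13346862792969) 0.0602676341946472validation failed for argument at $[0]...
validation failed for argument at $[0]...
validation failed for argument at $[0]...
validation failed for argument at $[0]...
validation failed for argument at $[0]...
validation failed for argument at $[0]...
validation failed for argument at $[0]...
validation failed for argument at $[0]...
```

```bash
cd .;
python3 -m inch '[{"x":0.8,"y":1,"z":0,"yaw":0},{"x":0.8,"y":1,"z":0,"yaw":0},{"x":0.8,"y":1,"z":0,"yaw":0},{"x":0.8,"y":1,"z":0,"yaw":0},{"x":0.8,"y":1,"z":0,"yaw":0}]' 1
```

```text
time_s: 0.52
tcp_pos: [0.3292, 0.4488, 0.2314]
eef_rot: [179.5, -0.1, -25.7]
contact_force: [0.5, 0.2, -0.4]
gripper_width: 0.0879
```

```bash
cd .;
python3 -m inch '[{"x":0.8,"y":1,"z":0,"yaw":0},{"x":0.8,"y":1,"z":0,"yaw":0},{"x":0.8,"y":1,"z":0,"yaw":0},{"x":0.8,"y":1,"z":0,"yaw":0},{"x":0.8,"y":1,"z":0,"yaw":0}]'
python3 -m inch '[{"x":0.8,"y":1,"z":0,"yaw":0},{"x":0.8,"y":1,"z":0,"yaw":0},{"x":0.8,"y":1,"z":0,"yaw":0},{"x":0.8,"y":1,"z":0,"yaw":0},{"x":0.8,"y":1,"z":0,"yaw":0}]'
python3 -m inch '[{"x":0.8,"y":1,"z":0,"yaw":0},{"x":0.8,"y":1,"z":0,"yaw":0},{"x":0.8,"y":1,"z":0,"yaw":0},{"x":0.8,"y":1,"z":0,"yaw":0},{"x":0.8,"y":1,"z":0,"yaw":0}]'
python3 -m inch '[{"x":0.8,"y":1,"z":0,"yaw":0},{"x":0.8,"y":1,"z":0,"yaw":0},{"x":0.8,"y":1,"z":0,"yaw":0},{"x":0.8,"y":1,"z":0,"yaw":0},{"x":0.8,"y":1,"z":0,"yaw":0}]'
python3 -m inch '[{"x":0,"y":0,"z":0,"yaw":1},{"x":0,"y":0,"z":0,"yaw":1},{"x":0,"y":0,"z":0,"yaw":1},{"x":0,"y":0,"z":0,"yaw":1},{"x":0,"y":0,"z":0,"yaw":1}]'
python3 -m inch '[{"x":0,"y":0,"z":0,"yaw":1},{"x":0,"y":0,"z":0,"yaw":1},{"x":0,"y":0,"z":0,"yaw":1},{"x":0,"y":0,"z":0,"yaw":1},{"x":0,"y":0,"z":0,"yaw":1}]'
python3 -m inch '[{"x":0,"y":0,"z":0,"yaw":1},{"x":0,"y":0,"z":0,"yaw":1},{"x":0,"y":0,"z":0,"yaw":1},{"x":0,"y":0,"z":0,"yaw":1},{"x":0,"y":0,"z":0,"yaw":1}]'
python3 -m inch '[{"x":0,"y":0,"z":0,"yaw":1},{"x":0,"y":0,"z":0,"yaw":1},{"x":0,"y":0,"z":0,"yaw":1},{"x":0,"y":0,"z":0,"yaw":1},{"x":0,"y":0,"z":0,"yaw":0}]'
python3 - <<'E'
from h import *
print(np.round(r.get_state()['joints'],1))
im,d,ci=snap('wrist','w1'); print(np.round(ci['pose'],3).tolist())
z=np.load('pics/top0.npz'); P=cloud(z['d'],z); I=z['im']
s=P[165:220,125:212].copy(); k=(s[...,2]>.05)&(s[...,2]<.07)&(s[...,0]>.4)
n,l,st,ce=cv2.connectedComponentsWithStats(cv2.morphologyEx(k.astype(np.uint8),cv2.MORPH_OPEN,np.ones((3,3))))
i=1+st[1:,4].argmax(); print('face',st[i],cv2.minAreaRect((s[l==i][:,:2]*1000).astype(np.float32)))
E
```

```text
time_s: 0.93
tcp_pos: [0.3647, 0.2837, 0.231]
eef_rot: [179.3, -0.0, -25.6]
contact_force: [0.7, -0.4, 0.6]
gripper_width: 0.0876
time_s: 1.35
tcp_pos: [0.3997, 0.119, 0.2321]
eef_rot: [179.3, -0.0, -25.5]
contact_force: [1.8, -0.8, 0.5]
gripper_width: 0.0877
time_s: 1.77
tcp_pos: [0.435, -0.0451, 0.2338]
eef_rot: [179.4, -0.0, -25.4]
contact_force: [0.8, 1.4, 1.0]
gripper_width: 0.0875
time_s: 2.18
tcp_pos: [0.4706, -0.2097, 0.2348]
eef_rot: [179.5, -0.0, -25.4]
contact_force: [1.0, 0.5, 0.5]
gripper_width: 0.0877
time_s: 2.6
tcp_pos: [0.4695, -0.2174, 0.2315]
eef_rot: [179.3, 0.1, -46.7]
contact_force: [-0.4, -0.9, 0.3]
gripper_width: 0.0876
time_s: 3.02
tcp_pos: [0.4679, -0.2175, 0.2295]
eef_rot: [179.1, -0.1, -67.8]
contact_force: [-1.0, 0.5, 0.3]
gripper_width: 0.0875
time_s: 3.43
tcp_pos: [0.4664, -0.2171, 0.2278]
eef_rot: [179.0, -0.3, -88.9]
contact_force: [-0.3, -0.0, 0.2]
gripper_width: 0.0877
time_s: 3.85
tcp_pos: [0.4649, -0.2167, 0.2261]
eef_rot: [178.9, -0.6, -105.9]
contact_force: [-0.4, 0.9, -0.0]
gripper_width: 0.0873
[ -2.8   6.3 -19.9   0.4 -65.  -13.3]
[[-0.961, 0.27, 0.057, 0.447], [0.276, 0.925, 0.26, -0.286], [0.017, 0.266, -0.964, 0.372], [0.0, 0.0, 0.0, 1.0]]
face [   6    7   78   38 1680] ((520.8973388671875, 242.81417846679688), (71.06723022460938, 238.14279174804688), 12.997415542602539)
```

View pics/w1.png

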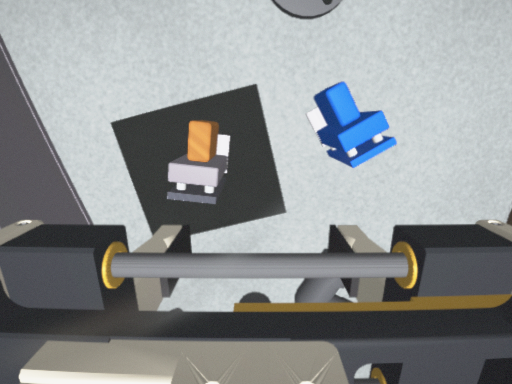

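In the wrist picture the block stands on the mat, with its grip at (203,140), nose (197,170) and sole (190,198). The blue twin is at (350,125). Next I measure from this view.

```bash
cat > blk.py <<'E'
from h import *
import sys
z=np.load(f'pics/{sys.argv[1]}.npz'); P=cloud(z['d'],z).reshape(-1,3); I=z['im'].reshape(-1,3).astype(int)
b=(P[:,2]>.02)&(P[:,2]<.13)&(abs(P[:,0]-.535)<.12)&(abs(P[:,1]+.243)<.11)&(I[:,2]-I[:,0]<60)
w=b&(I[:,0]-I[:,2]>60)
for n,m in(('block',b),('wood',w),('top',b&(P[:,2]>.095)),('woodtop',w&(P[:,2]>.08))):
    p=P[m]; 
    if len(p)>5: print(n,len(p),np.round(p.min(0),4),np.round(p.max(0),4),[np.round(q,1) for q in cv2.minAreaRect((p[:,:2]*1000).astype(np.float32))])
E
python3 blk.py w1
```

```text
block 3505 [ 0.4912 -0.3036  0.0203] [ 0.5546 -0.2178  0.1082] [array([ 516.3, -263.5]), array([80.5, 50.5]), np.float64(67.5)]
wood 1094 [ 0.4912 -0.3031  0.0372] [ 0.5325 -0.2592  0.0879] [array([ 511. , -281.8]), array([42.4, 28.7]), np.float64(67.1)]
top 1597 [ 0.4947 -0.2707  0.095 ] [ 0.5546 -0.2179  0.1082] [array([ 524.4, -244.1]), array([38.5, 50.4]), np.float64(67.5)]
woodtop 922 [ 0.4913 -0.3031  0.08  ] [ 0.526  -0.2592  0.0879] [array([ 508.9, -281.1]), array([42. , 24.3]), np.float64(66.6)]
```

```bash
cat > to.py <<'E'
# prints the remaining shift in tool axes (units of 25 mm) and yaw (units of 4 deg)
import sys,numpy as np
from plant import r
from scipy.spatial.transform import Rotation as R
x,y,z,w=map(float,sys.argv[1:5]); s=r.get_state()
M=R.from_euler('xyz',s['eef_rot'],degrees=True).as_matrix()
dw=(w-s['eef_rot'][2]+180)%360-180
print('tcp',np.round(s['tcp_pos'],4),np.round(s['eef_rot'],1),'units',np.round(M.T@(np.array([x,y,z])-s['tcp_pos'])/.025,2),'yaw',round(-dw/4,2),'F',np.round(s['contact_force'],1),'w',round(s['gripper_width'],4))
E
python3 -m inch '[{"x":0,"y":0,"z":0,"yaw":0.8},{"x":0,"y":0,"z":0,"yaw":0.8},{"x":0.66,"y":-0.87,"z":0,"yaw":0},{"x":0.66,"y":-0.87,"z":0,"yaw":0},{"x":0.66,"y":-0.87,"z":0,"yaw":0}]'
python3 -m inch '[{"x":0,"y":0,"z":0,"yaw":0}]'
python3 to.py .5063 -.2877 .063 -112.5
```

```text
time_s: 4.32
tcp_pos: [0.5061, -0.2854, 0.2263]
eef_rot: [179.0, -0.6, -111.3]
contact_force: [-0.3, 0.5, -0.3]
gripper_width: 0.0878
time_s: 4.4
tcp_pos: [0.5079, -0.2882, 0.2255]
eef_rot: [179.0, -0.7, -111.2]
contact_force: [0.1, 0.0, -0.3]
gripper_width: 0.0877
tcp [ 0.5079 -0.2882  0.2255] [ 179.    -0.7 -111.2] units [-0.07 -0.05  6.5 ] yaw 0.32 F [ 0.1  0.  -0.3] w 0.0877
```

```bash
python3 -m inch '[{"x":0,"y":0,"z":1,"yaw":0.3},{"x":0,"y":0,"z":1,"yaw":0},{"x":0,"y":0,"z":1,"yaw":0},{"x":0,"y":0,"z":1,"yaw":0},{"x":0,"y":0,"z":0.5,"yaw":0}]'
python3 -m inch '[{"x":0,"y":0,"z":0,"yaw":0}]'
python3 to.py .5063 -.2877 .063 -112.5
```

```text
time_s: 4.82
tcp_pos: [0.5084, -0.2915, 0.1117]
eef_rot: [179.4, -0.6, -111.8]
contact_force: [0.1, -0.2, -0.4]
gripper_width: 0.0874
time_s: 4.9
tcp_pos: [0.5065, -0.2909, 0.1085]
eef_rot: [179.1, -0.7, -111.7]
contact_force: [-0.6, -0.2, -0.5]
gripper_width: 0.0877
tcp [ 0.5065 -0.2909  0.1085] [ 179.1   -0.7 -111.7] units [-0.14  0.03  1.82] yaw 0.19 F [-0.6 -0.2 -0.5] w 0.0877
```

```bash
python3 -m inch '[{"x":-0.1,"y":0,"z":0.8,"yaw":0.2},{"x":0,"y":0,"z":0.8,"yaw":0},{"x":0,"y":0,"z":0.15,"yaw":0},{"x":0,"y":0,"z":0,"yaw":0}]'
python3 to.py .5063 -.2877 .063 -112.5
python3 -m inch '[{"x":0,"y":0,"z":0,"yaw":0},{"x":0,"y":0,"z":0,"yaw":0},{"x":0,"y":0,"z":0,"yaw":0},{"x":0,"y":0,"z":0,"yaw":0},{"x":0,"y":0,"z":0,"yaw":0}]' -1 10
python3 -m inch '[{"x":0,"y":0,"z":0,"yaw":0},{"x":0,"y":0,"z":0,"yaw":0},{"x":0,"y":0,"z":0,"yaw":0},{"x":0,"y":0,"z":0,"yaw":0},{"x":0,"y":0,"z":0,"yaw":0}]'
python3 to.py .5063 -.2877 .063 -112.5
```

```text
time_s: 5.23
tcp_pos: [0.5075, -0.289, 0.0655]
eef_rot: [179.2, -0.7, -112.1]
contact_force: [-0.2, 0.0, 0.2]
gripper_width: 0.0878
tcp [ 0.5075 -0.289   0.0655] [ 179.2   -0.7 -112.1] units [-0.03  0.06  0.1 ] yaw 0.1 F [-0.2  0.   0.2] w 0.0878
time_s: 5.65
tcp_pos: [0.5104, -0.2898, 0.0709]
eef_rot: [179.5, -0.7, -111.9]
contact_force: [-0.2, 0.5, 0.3]
gripper_width: 0.0597
time_s: 6.07
tcp_pos: [0.5108, -0.29, 0.0724]
eef_rot: [179.6, -0.7, -111.9]
contact_force: [-1.6, -0.6, -0.3]
gripper_width: 0.0265
tcp [ 0.5108 -0.29    0.0724] [ 179.6   -0.7 -111.9] units [-0.02  0.2   0.38] yaw 0.14 F [-1.6 -0.6 -0.3] w 0.0265
```

```bash
python3 -m inch '[{"x":0,"y":0.1,"z":0.1,"yaw":0},{"x":0,"y":0.1,"z":0.3,"yaw":0},{"x":0,"y":0,"z":0.15,"yaw":0}]' -0.1
python3 -m inch '[{"x":0,"y":0,"z":0.03,"yaw":0},{"x":0,"y":0,"z":0.03,"yaw":0},{"x":0,"y":0,"z":0.03,"yaw":0},{"x":0,"y":0,"z":0.03,"yaw":0}]' -1 10
python3 to.py .5063 -.2877 .063 -112.5
```

```text
time_s: 6.32
tcp_pos: [0.5061, -0.2882, 0.0583]
eef_rot: [179.7, -0.6, -111.9]
contact_force: [-0.3, 0.2, 0.0]
gripper_width: 0.0379
time_s: 6.65
tcp_pos: [0.5063, -0.2886, 0.0544]
eef_rot: [179.7, -0.7, -111.9]
contact_force: [-2.9, 0.4, 12.7]
gripper_width: 0.0244
tcp [ 0.5063 -0.2886  0.0544] [ 179.7   -0.7 -111.9] units [-0.03  0.02 -0.35] yaw 0.15 F [-2.9  0.4 12.7] w 0.0244
```

```bash
python3 -m inch '[{"x":0,"y":0,"z":-0.15,"yaw":0},{"x":0,"y":0,"z":-0.15,"yaw":0},{"x":0,"y":0,"z":-0.15,"yaw":0},{"x":0,"y":0,"z":-0.15,"yaw":0}]'
python3 to.py .5063 -.2877 .063 -112.5
python3 - <<'E'
from h import *
im,d,ci=snap('side','s2')
cv2.imwrite('pics/s2c.png',cv2.resize(im[130:330,220:400,::-1],None,fx=3,fy=3,interpolation=cv2.INTER_CUBIC))
E
```

```text
time_s: 6.98
tcp_pos: [0.5042, -0.2877, 0.0682]
eef_rot: [179.4, -0.7, -111.9]
contact_force: [0.3, 0.6, -4.8]
gripper_width: 0.024
tcp [ 0.5042 -0.2877  0.0682] [ 179.4   -0.7 -111.9] units [-0.03 -0.08  0.21] yaw 0.14 F [ 0.3  0.6 -4.8] w 0.024
```

View pics/s2c.png

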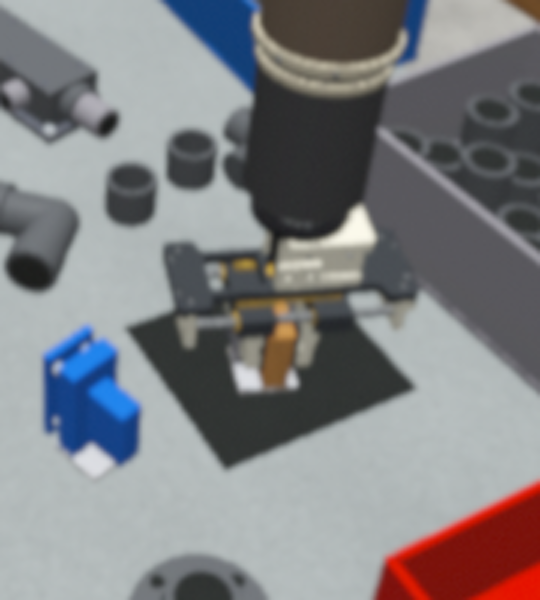

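The picture shows the block still upright and clamped just above the mat, with the heel at about (275,380). The wrist force of -4.8 N agrees with a lifted block. I'll set the heel edge down and turn the block about it inside the pinch.

```bash
python3 -m inch '[{"x":0,"y":0,"z":0.35,"yaw":0},{"x":-0.2,"y":0,"z":0.1,"yaw":0},{"x":-0.35,"y":0,"z":-0.2,"yaw":0},{"x":-0.35,"y":0,"z":-0.2,"yaw":0},{"x":-0.38,"y":0,"z":-0.12,"yaw":0}]'
python3 to.py .5063 -.2877 .0544 -112.5
python3 - <<'E'
from h import *
im,d,ci=snap('side','s3')
cv2.imwrite('pics/s3c.png',cv2.resize(im[200:300,250:370,::-1],None,fx=5,fy=5,interpolation=cv2.INTER_CUBIC))
E
```

```text
time_s: 7.45
tcp_pos: [0.5156, -0.2567, 0.0687]
eef_rot: [179.3, -0.7, -112.1]
contact_force: [0.9, 0.4, -4.0]
gripper_width: 0.0236
tcp [ 0.5156 -0.2567  0.0687] [ 179.3   -0.7 -112.1] units [ 1.28 -0.13  0.59] yaw 0.1 F [ 0.9  0.4 -4. ] w 0.0236
```

View pics/s3c.png

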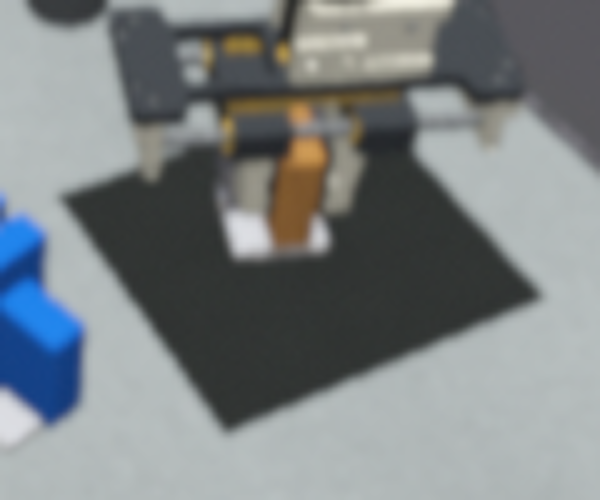

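The block is still upright and carried (force -4 N), so the heel isn't touching yet. I'll loosen the grip to 6 N, press down to contact, then arc.

```bash
cat > tilt.py <<'E'
from h import *
import sys
im,d,ci=snap('side',sys.argv[1]); P=cloud(d,ci)
k=(im[...,0].astype(int)-im[...,2]>50); k[:200]=0;k[300:]=0;k[:,:250]=0;k[:,370:]=0
k=cv2.erode(k.astype(np.uint8),np.ones((3,3)))>0
p=P[k]; p=p[(p[:,2]>.0)&(p[:,2]<.15)]; g=np.random.default_rng(0); best=0
for _ in range(300):
    a=p[g.choice(len(p),3,False)]; n=np.cross(a[1]-a[0],a[2]-a[0]); L=np.linalg.norm(n)
    if L<1e-6: continue
    n/=L; i=abs((p-a[0])@n)<.0015
    if i.sum()>best: best=i.sum();I=i
q=p[I]; n=np.linalg.svd(q-q.mean(0))[2][2]; n*=np.sign(n@(-np.array(ci['pose'])[:3,2]))
print('wood pts',len(p),best,'normal',np.round(n,2),'angle to vertical',round(np.degrees(np.arccos(n[2])),1),'az',round(np.degrees(np.arctan2(n[1],n[0])),1),'zrange',p[:,2].min().round(4),p[:,2].max().round(4))
E
python3 -m inch '[{"x":0,"y":0,"z":0.3,"yaw":0},{"x":0,"y":0,"z":0.3,"yaw":0},{"x":-0.1,"y":0,"z":0.1,"yaw":0}]' - 6
python3 tilt.py s4
python3 -m inch '[{"x":-0.3,"y":0,"z":-0.05,"yaw":0},{"x":-0.35,"y":0,"z":-0.1,"yaw":0}]'
python3 tilt.py s5
```

```text
time_s: 7.75
tcp_pos: [0.5198, -0.2522, 0.0539]
eef_rot: [179.6, -0.7, -111.8]
contact_force: [-5.0, -3.3, 7.6]
gripper_width: 0.0243
wood pts 118 80 normal [-0.42 -0.91  0.07] angle to vertical 85.8 az -114.8 zrange 0.0396 0.1401
time_s: 7.97
tcp_pos: [0.5251, -0.2371, 0.0559]
eef_rot: [179.5, -0.8, -111.9]
contact_force: [0.1, -0.4, -2.4]
gripper_width: 0.0241
wood pts 120 77 normal [-0.45 -0.88  0.13] angle to vertical 82.3 az -117.1 zrange 0.042 0.1418
```

```bash
python3 -m inch '[{"x":-0.15,"y":0,"z":0.2,"yaw":0},{"x":-0.3,"y":0,"z":0,"yaw":0},{"x":-0.3,"y":0,"z":0,"yaw":0}]' - 4
python3 tilt.py s6
```

```text
time_s: 8.27
tcp_pos: [0.5336, -0.2185, 0.0525]
eef_rot: [179.6, -0.8, -111.8]
contact_force: [-2.5, -3.3, 4.5]
gripper_width: 0.0241
wood pts 138 83 normal [-0.28 -0.93  0.24] angle to vertical 76.1 az -106.6 zrange 0.0502 0.1391
```

```bash
python3 -m inch '[{"x":0,"y":0,"z":-0.3,"yaw":0},{"x":0,"y":0,"z":-0.5,"yaw":0},{"x":0,"y":0,"z":-0.2,"yaw":0}]' - 5
python3 tilt.py s7
python3 -m inch '[{"x":0.8,"y":0,"z":0,"yaw":0},{"x":0.8,"y":0,"z":0,"yaw":0},{"x":0.8,"y":0,"z":0,"yaw":0},{"x":0.8,"y":0,"z":0,"yaw":0},{"x":0.8,"y":0,"z":0,"yaw":0}]' - 5
python3 tilt.py s8
```

```text
time_s: 8.57
tcp_pos: [0.5333, -0.2154, 0.0757]
eef_rot: [179.4, -0.8, -111.7]
contact_force: [0.0, 0.5, -3.4]
gripper_width: 0.0242
wood pts 133 82 normal [-0.34 -0.92  0.2 ] angle to vertical 78.5 az -110.2 zrange 0.0707 0.1245
time_s: 9.03
tcp_pos: [0.4969, -0.3077, 0.0761]
eef_rot: [179.5, -0.6, -111.5]
contact_force: [-0.1, 0.1, -3.2]
gripper_width: 0.024
wood pts 152 87 normal [-0.3  -0.92  0.27] angle to vertical 74.4 az -107.9 zrange 0.0692 0.1256
```

```bash
python3 -m inch '[{"x":0,"y":0,"z":0.5,"yaw":0},{"x":0,"y":0,"z":0.45,"yaw":0},{"x":-0.2,"y":0,"z":0.1,"yaw":0},{"x":-0.35,"y":0,"z":-0.1,"yaw":0},{"x":-0.35,"y":0,"z":-0.1,"yaw":0}]' - 3
python3 tilt.py s9
python3 -m inch '[{"x":-0.1,"y":0,"z":0.1,"yaw":0},{"x":-0.35,"y":0,"z":-0.1,"yaw":0},{"x":-0.35,"y":0,"z":-0.1,"yaw":0}]' - 3
python3 tilt.py s10
```

```text
time_s: 9.5
tcp_pos: [0.5024, -0.2941, 0.0542]
eef_rot: [179.6, -0.8, -111.8]
contact_force: [0.2, -2.1, 0.4]
gripper_width: 0.0239
wood pts 111 67 normal [-0.29 -0.77  0.57] angle to vertical 55.4 az -110.6 zrange 0.0617 0.1418
time_s: 9.8
tcp_pos: [0.5108, -0.2737, 0.0577]
eef_rot: [179.6, -0.9, -111.7]
contact_force: [-0.5, 1.0, 1.6]
gripper_width: 0.0241
wood pts 74 38 normal [-0.26 -0.37  0.89] angle to vertical 26.8 az -125.6 zrange 0.0683 0.1448
```

```bash
python3 -m inch '[{"x":0,"y":0,"z":0.05,"yaw":0},{"x":0.3,"y":0,"z":0.05,"yaw":0},{"x":0.35,"y":0,"z":0,"yaw":0},{"x":0,"y":0,"z":0,"yaw":0}]' - 8
python3 tilt.py s11
python3 to.py .54 -.235 .062 -112.5
```

```text
time_s: 10.18
tcp_pos: [0.5068, -0.2856, 0.0557]
eef_rot: [179.7, -0.8, -111.4]
contact_force: [-0.2, -0.4, -0.2]
gripper_width: 0.0239
wood pts 60 31 normal [-0.23 -0.41  0.89] angle to vertical 27.7 az -119.1 zrange 0.0753 0.1442
tcp [ 0.5069 -0.2854  0.0556] [ 179.7   -0.8 -111.4] units [-2.36 -0.49 -0.29] yaw 0.27 F [-0.  -0.8 -0.3] w 0.024
```

Run:
```python
import cv2,numpy as np
im=np.load('pics/s11.npz')['im']; w=cv2.imread('pics/s9.png')
f=lambda a:cv2.resize(a[200:300,250:370],None,fx=5,fy=4.5,interpolation=cv2.INTER_CUBIC)
from h import *
wi,d,ci=snap('wrist','w2')
cv2.imwrite('pics/p7.png',np.hstack([f(im[:,:,::-1])[:, :400],cv2.resize(wi[100:384,60:360,::-1],(400,450))]))
```

```text
(no output)
```

View pics/p7.png

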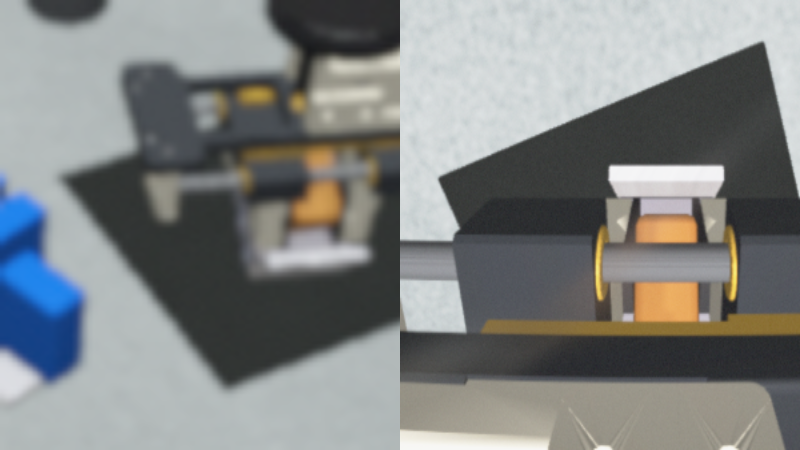

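The block is nearly down: heel plate to the right of the fingers, wood top partly seen, tilt about 27°. The pinch has slid low on the bar, so I'll rise gently and let the nose come down under a light grip.

```bash
python3 -m inch '[{"x":-0.2,"y":0,"z":-0.15,"yaw":0},{"x":-0.3,"y":0,"z":-0.15,"yaw":0},{"x":-0.3,"y":0,"z":-0.1,"yaw":0},{"x":-0.2,"y":0,"z":0,"yaw":0}]' - 3
python3 tilt.py s12
python3 to.py .54 -.235 .062 -112.5
```

```text
time_s: 10.62
tcp_pos: [0.516, -0.2612, 0.065]
eef_rot: [179.6, -0.8, -111.6]
contact_force: [-0.3, -1.0, -2.1]
gripper_width: 0.0239
wood pts 71 37 normal [-0.34 -0.94  0.09] angle to vertical 85.0 az -109.9 zrange 0.0633 0.1487
tcp [ 0.5162 -0.2605  0.0648] [ 179.6   -0.8 -111.6] units [-1.3  -0.51  0.09] yaw 0.23 F [-0.1  0.6 -2.8] w 0.0241
```

```bash
python3 -m inch '[{"x":-0.1,"y":0,"z":0.12,"yaw":0},{"x":-0.1,"y":0,"z":0.1,"yaw":0},{"x":0,"y":0,"z":0.05,"yaw":0}]' - 3
python3 to.py .54 -.235 .062 -112.5
python3 -m inch '[{"x":0,"y":0,"z":0,"yaw":0},{"x":0,"y":0,"z":0,"yaw":0},{"x":0,"y":0,"z":0,"yaw":0},{"x":0,"y":0,"z":0,"yaw":0},{"x":0,"y":0,"z":0,"yaw":0}]' 1
python3 -m inch '[{"x":0,"y":0,"z":-0.8,"yaw":0},{"x":0,"y":0,"z":-1,"yaw":0},{"x":0,"y":0,"z":-1,"yaw":0},{"x":0,"y":0,"z":-1,"yaw":0},{"x":0,"y":0,"z":-1,"yaw":0}]'
python3 -m inch '[{"x":0.5,"y":0,"z":-0.5,"yaw":0},{"x":0.5,"y":0,"z":0,"yaw":0},{"x":0.5,"y":0,"z":0,"yaw":0},{"x":0.5,"y":0,"z":0,"yaw":0}]'
python3 - <<'E'
from h import *
snap('wrist','w3');snap('top','t3')
E
python3 blk.py t3; python3 blk.py w3
```

```text
time_s: 10.92
tcp_pos: [0.5188, -0.2549, 0.0586]
eef_rot: [179.7, -0.8, -111.5]
contact_force: [-0.9, 0.1, 4.6]
gripper_width: 0.0245
tcp [ 0.5188 -0.2549  0.0586] [ 179.7   -0.8 -111.5] units [-1.05 -0.5  -0.15] yaw 0.26 F [-0.9  0.1  4.6] w 0.0245
time_s: 11.33
tcp_pos: [0.5194, -0.2546, 0.0581]
eef_rot: [179.7, -0.8, -111.5]
contact_force: [-0.8, -0.4, 0.1]
gripper_width: 0.0518
time_s: 11.75
tcp_pos: [0.5164, -0.2528, 0.1755]
eef_rot: [179.0, -0.9, -111.6]
contact_force: [1.7, 0.1, 0.2]
gripper_width: 0.0844
time_s: 12.08
tcp_pos: [0.5013, -0.3007, 0.196]
eef_rot: [179.6, -0.8, -111.4]
contact_force: [-0.3, -0.8, 0.1]
gripper_width: 0.0878
block 59 [ 0.4833 -0.2897  0.036 ] [ 0.5299 -0.2697  0.0704] [array([ 506.7, -277.2]), array([11. , 48.5]), np.float64(70.8)]
block 2453 [ 0.4837 -0.2918  0.0201] [ 0.5543 -0.2022  0.0822] [array([ 521.9, -244.2]), array([84.4, 49.8]), np.float64(68.4)]
wood 585 [ 0.5053 -0.2672  0.05  ] [ 0.5472 -0.2039  0.0822] [array([ 525.8, -234.6]), array([63.5, 22.2]), np.float64(68.0)]
woodtop 421 [ 0.506  -0.2657  0.08  ] [ 0.5458 -0.2039  0.0822] [array([ 526.2, -234.9]), array([61.5, 21.1]), np.float64(68.0)]
```

View pics/w3.png

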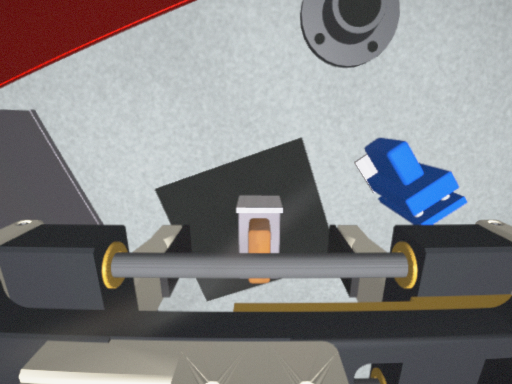

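The block lies flat on the mat, released: heel plate at (259,203), wood bar at (259,245), bar top level at z 0.082. Next I regrasp it at the middle of the bar and take a better fit of the manifold from the first top picture.

```bash
python3 -m inch '[{"x":-0.9,"y":0,"z":0,"yaw":0},{"x":-0.9,"y":0,"z":0.9,"yaw":0},{"x":-0.9,"y":0,"z":0.9,"yaw":0},{"x":0,"y":0,"z":0.9,"yaw":0},{"x":0,"y":0,"z":0,"yaw":0}]' 1
python3 to.py .526 -.235 .058 -112
python3 - <<'E'
from h import *
z=np.load('pics/top0.npz'); P=cloud(z['d'],z)
s=P[165:220,125:225].reshape(-1,3); s=s[(s[:,0]>.4)&(s[:,1]>.05)]
for lo in(.05,.054,.057,.059):
    k=s[(s[:,2]>lo)&(s[:,2]<.066)]; c=np.median(k[:,:2],0)
    for _ in range(3):
        a=np.radians(cv2.minAreaRect((k[:,:2]*1000).astype(np.float32))[2]); a=a if a>np.pi/4 else a+np.pi/2
        u=np.array([np.cos(a),np.sin(a)]);v=np.array([-u[1],u[0]])
    e=np.sort(k[:,:2]@u);f=np.sort(k[:,:2]@v)
    h,ed=np.histogram(e,np.arange(e[0],e[-1]+.005,.005)); 
    print(lo,len(k),np.degrees(a).round(1),'u',e[0].round(4),e[-1].round(4),'v',f[0].round(4),f[-1].round(4),h)
E
```

```text
time_s: 12.6
tcp_pos: [0.5219, -0.2403, 0.1204]
eef_rot: [179.3, -0.8, -112.0]
contact_force: [-1.1, -0.7, -0.9]
gripper_width: 0.0877
tcp [ 0.5219 -0.2403  0.1204] [ 179.3   -0.8 -112. ] units [-0.3  -0.1   2.49] yaw 0.01 F [-1.1 -0.7 -0.9] w 0.0877
0.05 1757 103.0 u -0.0338 0.2385 v -0.5977 -0.5055 [ 8  8  4  8  9  5  7 12 15 17 18 37 38 37 39 33 38 39 36 38 39 41 44 36
 37 35 37 34 40 34 40 37 43 40 36 39 36 38 39 34 40 34 42 40 41 43 33 42
 35 35 37 37 37 41 15]
0.054 1640 103.2 u -0.0356 0.2367 v -0.5983 -0.5272 [ 2  3  1  0  1  0  1  8  8  5 11 34 37 36 37 34 37 38 37 35 37 35 40 37
 37 35 37 35 40 34 39 37 38 38 36 37 37 37 38 35 39 34 40 39 35 39 34 41
 35 34 37 38 36 40 15]
0.057 1490 103.2 u -0.0327 0.2367 v -0.5982 -0.5272 [ 1  0  0  0  0  0  1  2  2  5 22 34 33 31 33 34 33 31 36 34 33 35 34 36
 29 37 32 31 34 35 31 38 34 35 35 33 34 33 38 32 36 33 37 32 40 33 33 37
 30 36 38 35 29 30]
0.059 1130 103.2 u -0.0327 0.2365 v -0.5979 -0.5272 [ 1  0  0  0  0  0  0  2  0  2 16 24 22 26 25 25 26 24 22 29 26 23 25 26
 24 31 27 22 25 19 19 28 22 27 25 29 27 26 29 19 30 26 30 26 32 26 27 35
 26 28 27 30 23 21]
```

```bash
python3 -m inch '[{"x":-0.3,"y":-0.1,"z":0.8,"yaw":0},{"x":0,"y":0,"z":0.8,"yaw":0},{"x":0,"y":0,"z":0.65,"yaw":0},{"x":0,"y":0,"z":0.05,"yaw":0}]' 0.1
python3 to.py .526 -.235 .058 -112
```

```text
time_s: 12.93
tcp_pos: [0.5253, -0.2358, 0.0605]
eef_rot: [179.1, -1.0, -112.0]
contact_force: [-0.6, 0.1, 0.4]
gripper_width: 0.0666
tcp [ 0.5253 -0.2358  0.0605] [ 179.1   -1.  -112. ] units [-0.04 -0.01  0.1 ] yaw 0.01 F [-0.6  0.1  0.4] w 0.0666
```

```bash
python3 -m inch '[{"x":-0.04,"y":0,"z":0.06,"yaw":0},{"x":0,"y":0,"z":0.02,"yaw":0},{"x":0,"y":0,"z":0.01,"yaw":0},{"x":0,"y":0,"z":0,"yaw":0},{"x":0,"y":0,"z":0,"yaw":0}]' -1 40
python3 -m inch '[{"x":0,"y":0,"z":0,"yaw":0},{"x":0,"y":0,"z":0,"yaw":0},{"x":0,"y":0,"z":0,"yaw":0},{"x":0,"y":0,"z":0,"yaw":0}]'
python3 to.py .526 -.235 .058 -112
```

```text
time_s: 13.35
tcp_pos: [0.5267, -0.2366, 0.0612]
eef_rot: [179.1, -1.0, -112.0]
contact_force: [-0.3, -0.4, -0.9]
gripper_width: 0.0335
time_s: 13.68
tcp_pos: [0.5271, -0.2368, 0.0632]
eef_rot: [179.3, -0.9, -112.1]
contact_force: [0.7, 0.2, -2.8]
gripper_width: 0.0237
tcp [ 0.5271 -0.2368  0.0632] [ 179.3   -0.9 -112.1] units [-0.05  0.06  0.21] yaw -0.01 F [ 0.7  0.2 -2.8] w 0.0237
```

```bash
python3 -m inch '[{"x":0,"y":0,"z":-0.5,"yaw":0},{"x":0,"y":0,"z":-1,"yaw":0},{"x":0,"y":0,"z":-1,"yaw":0},{"x":0,"y":0,"z":-1,"yaw":0},{"x":0,"y":0,"z":-1,"yaw":0}]'
python3 -m inch '[{"x":0,"y":0,"z":0,"yaw":-0.9},{"x":0,"y":0,"z":0,"yaw":-0.9},{"x":0,"y":0,"z":0,"yaw":-0.9},{"x":0,"y":0,"z":0,"yaw":-0.9},{"x":0,"y":0,"z":0,"yaw":-0.9}]'
python3 -m inch '[{"x":0,"y":0,"z":0,"yaw":-0.9},{"x":0,"y":0,"z":0,"yaw":-0.9},{"x":0,"y":0,"z":0,"yaw":-0.9},{"x":0,"y":0,"z":0,"yaw":-0.9},{"x":0,"y":0,"z":0,"yaw":0}]'
python3 to.py .5340 .1790 .165 -76.8
```

```text
time_s: 14.1
tcp_pos: [0.523, -0.2339, 0.1703]
eef_rot: [178.2, -1.1, -112.2]
contact_force: [0.3, -0.0, -3.6]
gripper_width: 0.0237
time_s: 14.52
tcp_pos: [0.5248, -0.2336, 0.1758]
eef_rot: [178.4, -0.4, -93.5]
contact_force: [-1.5, 0.4, -3.0]
gripper_width: 0.0239
time_s: 14.93
tcp_pos: [0.5223, -0.2323, 0.1725]
eef_rot: [178.1, 0.2, -78.3]
contact_force: [-0.2, -0.5, -3.7]
gripper_width: 0.0239
tcp [ 0.5223 -0.2323  0.1725] [178.1   0.2 -78.3] units [-16.01  -3.81   0.24] yaw -0.37 F [-0.2 -0.5 -3.7] w 0.0239
```

```bash
python3 -m inch '[{"x":-0.9,"y":-0.21,"z":0,"yaw":-0.35},{"x":-0.9,"y":-0.21,"z":0,"yaw":0},{"x":-0.9,"y":-0.21,"z":0,"yaw":0},{"x":-0.9,"y":-0.21,"z":0,"yaw":0},{"x":-0.9,"y":-0.21,"z":0,"yaw":0}]'
python3 -m inch '[{"x":-0.9,"y":-0.21,"z":0,"yaw":0},{"x":-0.9,"y":-0.21,"z":0,"yaw":0},{"x":-0.9,"y":-0.21,"z":0,"yaw":0},{"x":-0.9,"y":-0.21,"z":0,"yaw":0},{"x":-0.9,"y":-0.21,"z":0,"yaw":0}]'
python3 -m inch '[{"x":-0.9,"y":-0.21,"z":0,"yaw":0},{"x":-0.9,"y":-0.21,"z":0,"yaw":0},{"x":-0.9,"y":-0.21,"z":0,"yaw":0},{"x":-0.9,"y":-0.21,"z":0,"yaw":0},{"x":-0.9,"y":-0.21,"z":0,"yaw":0}]'
python3 to.py .5340 .1880 .165 -76.8
python3 - <<'E'
from h import *
snap('side','s13'); w,d,ci=snap('wrist','w4')
a=np.load('pics/s13.npz')['im']
cv2.imwrite('pics/p8.png',np.vstack([cv2.resize(a[80:260,150:350,::-1],(600,540))]))
P=cloud(d,ci);k=(P[...,2]>.055)&(P[...,2]<.066)&(P[...,1]>.1); print(k.sum())
E
```

```text
time_s: 15.35
tcp_pos: [0.5211, -0.1162, 0.169]
eef_rot: [177.8, 0.4, -77.9]
contact_force: [0.6, 0.1, -3.8]
gripper_width: 0.0241
time_s: 15.77
tcp_pos: [0.5212, 0.0051, 0.167]
eef_rot: [177.7, 0.4, -78.6]
contact_force: [0.1, 1.1, -3.5]
gripper_width: 0.0241
time_s: 16.18
tcp_pos: [0.5229, 0.1264, 0.1652]
eef_rot: [177.5, 0.4, -79.4]
contact_force: [0.2, 0.1, -4.8]
gripper_width: 0.0238
tcp [0.5229 0.1264 0.1652] [177.5   0.4 -79.4] units [-2.34 -0.89 -0.02] yaw -0.64 F [ 0.2  0.1 -4.8] w 0.0238
1552
```

View pics/p8.png

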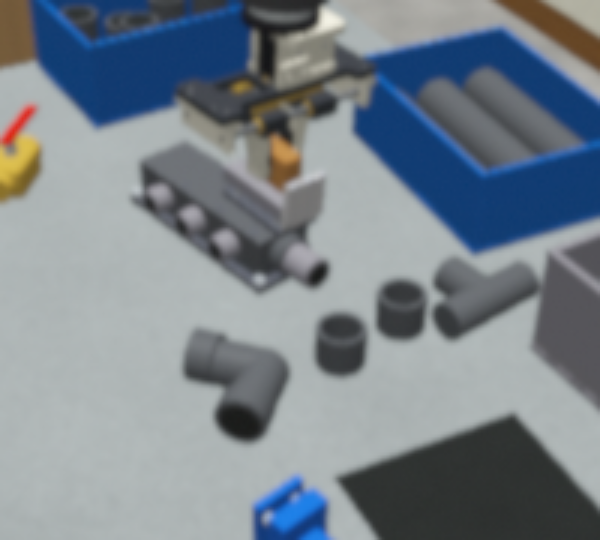

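The side view shows the block held level, sole down, approaching the stub end of the manifold with the heel towards the stub. Nothing is near the path. Next I align, and cross-check the face with the side and wrist clouds.

```bash
python3 -m inch '[{"x":-0.8,"y":-0.3,"z":0,"yaw":-0.3},{"x":-0.8,"y":-0.3,"z":0,"yaw":-0.3},{"x":-0.65,"y":-0.25,"z":0,"yaw":-0.1},{"x":0,"y":0,"z":0,"yaw":0}]'
python3 to.py .5340 .1880 .165 -76.8
python3 - <<'E'
from h import *
u=np.array([-.2284,.9736]);v=np.array([-.9736,-.2284])
for n in('side0','w4'):
    z=np.load(f'pics/{n}.npz');P=cloud(z['d'],z).reshape(-1,3)
    k=P[(P[:,2]>.056)&(P[:,2]<.066)]; q=k[:,:2]-[.5186,.2531]; a,b=q@u,q@v
    i=(abs(a)<.13)&(abs(b)<.05); a,b=a[i],b[i]; print(n,i.sum(),np.percentile(a,[1,50,99]).round(4),np.percentile(b,[1,50,99]).round(4),np.median(k[i,2]).round(4))
E
```

```text
time_s: 16.62
tcp_pos: [0.5316, 0.1897, 0.1632]
eef_rot: [177.4, 0.5, -76.7]
contact_force: [1.0, -0.5, -2.9]
gripper_width: 0.0238
tcp [0.5316 0.1897 0.1632] [177.4   0.5 -76.7] units [ 0.09 -0.08 -0.07] yaw 0.01 F [ 1.  -0.5 -2.9] w 0.0238
side0 790 [-0.117  -0.0164  0.1044] [-0.0374  0.0007  0.0341] 0.0607
w4 521 [-0.1104 -0.1007  0.0014] [-0.0356 -0.0212 -0.0025] 0.058
```

```bash
python3 -m inch '[{"x":0.05,"y":-0.16,"z":0.7,"yaw":0},{"x":0,"y":0,"z":0.6,"yaw":0},{"x":0,"y":0,"z":0.15,"yaw":0}]'
python3 to.py .5350 .1880 .1146 -76.8
```

```text
time_s: 16.87
tcp_pos: [0.5348, 0.1909, 0.1265]
eef_rot: [177.5, 0.6, -76.9]
contact_force: [-0.8, -0.6, -4.3]
gripper_width: 0.0238
tcp [0.5348 0.1909 0.1265] [177.5   0.6 -76.9] units [ 0.12 -0.    0.48] yaw -0.02 F [-0.8 -0.6 -4.3] w 0.0238
```

```bash
python3 -m inch '[{"x":0.1,"y":0,"z":0.2,"yaw":0},{"x":0,"y":0,"z":0.15,"yaw":0}]'
python3 -m inch '[{"x":0,"y":0,"z":0.12,"yaw":0}]'
python3 -m inch '[{"x":0,"y":0,"z":0.08,"yaw":0}]'
python3 to.py .5350 .1880 .1146 -76.8
```

```text
time_s: 17.03
tcp_pos: [0.5351, 0.1881, 0.1175]
eef_rot: [177.5, 0.5, -77.0]
contact_force: [-4.3, 2.1, 6.6]
gripper_width: 0.0237
time_s: 17.12
tcp_pos: [0.5351, 0.1881, 0.1154]
eef_rot: [177.5, 0.5, -77.0]
contact_force: [-7.0, 3.4, 11.3]
gripper_width: 0.0235
time_s: 17.2
tcp_pos: [0.5351, 0.1882, 0.1148]
eef_rot: [177.5, 0.6, -77.0]
contact_force: [-6.9, 2.5, 12.2]
gripper_width: 0.024
tcp [0.5351 0.1882 0.1148] [177.5   0.6 -77. ] units [0.01 0.   0.01] yaw -0.06 F [-6.9  2.5 12.2] w 0.024
```

```bash
python3 -m inch '[{"x":0,"y":0,"z":0.0,"yaw":0}]'
python3 -m inch '[{"x":-0.15,"y":0,"z":0.02,"yaw":0}]'
python3 -m inch '[{"x":-0.15,"y":0,"z":0.02,"yaw":0}]'
python3 to.py .5350 .1880 .1160 -76.8
```

```text
time_s: 17.28
tcp_pos: [0.5351, 0.1882, 0.1163]
eef_rot: [177.6, 0.6, -77.0]
contact_force: [-5.1, 0.5, 9.8]
gripper_width: 0.0236
time_s: 17.37
tcp_pos: [0.5349, 0.191, 0.1176]
eef_rot: [177.7, 0.5, -77.1]
contact_force: [0.2, -3.7, 4.2]
gripper_width: 0.0235
time_s: 17.45
tcp_pos: [0.535, 0.1942, 0.1188]
eef_rot: [177.8, 0.5, -77.1]
contact_force: [0.5, -2.7, 0.7]
gripper_width: 0.0237
tcp [0.535  0.1942 0.1188] [177.8   0.5 -77.1] units [0.24 0.05 0.11] yaw -0.07 F [ 0.5 -2.7  0.7] w 0.0237
```

```bash
python3 -m inch '[{"x":0,"y":0,"z":0.14,"yaw":0}]'
python3 -m inch '[{"x":0,"y":0,"z":0.09,"yaw":0}]'
python3 -m inch '[{"x":-0.1,"y":0,"z":0.06,"yaw":0}]'
python3 -m inch '[{"x":-0.15,"y":0,"z":0.06,"yaw":0}]'
```

```text
time_s: 17.53
tcp_pos: [0.5354, 0.1946, 0.1168]
eef_rot: [177.9, 0.5, -77.1]
contact_force: [-4.7, 2.4, 5.8]
gripper_width: 0.0234
time_s: 17.62
tcp_pos: [0.5353, 0.1949, 0.1153]
eef_rot: [177.9, 0.5, -77.1]
contact_force: [-5.3, 0.1, 9.9]
gripper_width: 0.0238
time_s: 17.7
tcp_pos: [0.5351, 0.1965, 0.1148]
eef_rot: [178.0, 0.5, -77.1]
contact_force: [-1.4, -6.5, 10.7]
gripper_width: 0.0238
time_s: 17.78
tcp_pos: [0.535, 0.1992, 0.1146]
eef_rot: [178.1, 0.4, -77.1]
contact_force: [0.5, -7.6, 9.7]
gripper_width: 0.0239
```

```bash
python3 -m inch '[{"x":-0.2,"y":0.02,"z":0.06,"yaw":0},{"x":-0.2,"y":0.02,"z":0.06,"yaw":0}]'
python3 -m inch '[{"x":-0.2,"y":0.02,"z":0.06,"yaw":0}]'
```

```text
time_s: 17.95
tcp_pos: [0.534, 0.2067, 0.1145]
eef_rot: [178.3, 0.2, -77.0]
contact_force: [0.4, -7.4, 10.6]
gripper_width: 0.0236
time_s: 18.03
tcp_pos: [0.5336, 0.2105, 0.1145]
eef_rot: [178.4, 0.1, -77.0]
contact_force: [0.1, -7.5, 9.5]
gripper_width: 0.0236
```

Steady at about 10 N with a z value of 0.06 per row. Continuing.

```bash
python3 -m inch '[{"x":-0.25,"y":0.02,"z":0.06,"yaw":0},{"x":-0.25,"y":0.02,"z":0.06,"yaw":0},{"x":-0.25,"y":0.02,"z":0.06,"yaw":0}]'
python3 to.py .52 .248 .1145 -76.8
```

```text
time_s: 18.28
tcp_pos: [0.5312, 0.2256, 0.1145]
eef_rot: [178.7, -0.1, -77.0]
contact_force: [1.5, -6.9, 9.6]
gripper_width: 0.0238
tcp [0.5312 0.2256 0.1145] [ 1.787e+02 -1.000e-01 -7.700e+01] units [-0.97  0.23  0.  ] yaw -0.05 F [ 1.5 -6.9  9.6] w 0.0238
```

```bash
python3 -m inch '[{"x":-0.25,"y":0.06,"z":0.06,"yaw":0},{"x":-0.25,"y":0.06,"z":0.06,"yaw":0},{"x":-0.25,"y":0.06,"z":0.06,"yaw":0}]'
python3 -m inch '[{"x":-0.25,"y":0.06,"z":0.06,"yaw":0},{"x":-0.25,"y":0.06,"z":0.06,"yaw":0}]'
python3 to.py .508 .303 .1145 -76.8
```

```text
time_s: 18.53
tcp_pos: [0.5262, 0.2408, 0.1144]
eef_rot: [179.1, -0.3, -77.0]
contact_force: [1.6, -8.1, 9.7]
gripper_width: 0.0236
time_s: 18.7
tcp_pos: [0.5225, 0.2507, 0.1142]
eef_rot: [179.4, -0.4, -77.0]
contact_force: [1.1, -7.2, 9.2]
gripper_width: 0.0243
tcp [0.5225 0.2507 0.1142] [179.4  -0.4 -77. ] units [-2.17  0.1  -0.03] yaw -0.06 F [ 1.1 -7.2  9.2] w 0.0243
```

```bash
python3 -m inch '[{"x":-0.25,"y":0.03,"z":0.06,"yaw":0},{"x":-0.25,"y":0.03,"z":0.06,"yaw":0},{"x":-0.25,"y":0.03,"z":0.06,"yaw":0}]'
python3 -m inch '[{"x":-0.25,"y":0.02,"z":0.06,"yaw":0},{"x":-0.25,"y":0.02,"z":0.06,"yaw":0},{"x":-0.25,"y":0.02,"z":0.06,"yaw":0}]'
python3 -m inch '[{"x":-0.25,"y":0.02,"z":0.06,"yaw":0},{"x":-0.25,"y":0.02,"z":0.06,"yaw":0}]'
python3 to.py .5053 .3096 .1145 -76.8
```

```text
time_s: 18.95
tcp_pos: [0.5187, 0.2658, 0.1138]
eef_rot: [179.6, -0.6, -77.1]
contact_force: [0.4, -7.4, 11.1]
gripper_width: 0.0237
time_s: 19.2
tcp_pos: [0.5162, 0.2811, 0.1138]
eef_rot: [179.9, -0.8, -77.1]
contact_force: [1.7, -8.5, 11.6]
gripper_width: 0.0237
time_s: 19.37
tcp_pos: [0.5148, 0.2912, 0.1139]
eef_rot: [-179.8, -1.0, -77.1]
contact_force: [2.2, -7.5, 11.6]
gripper_width: 0.0242
tcp [0.5148 0.2912 0.1139] [-179.8   -1.   -77.1] units [-0.8   0.2  -0.04] yaw -0.06 F [ 2.2 -7.5 11.6] w 0.0242
```

```bash
python3 -m inch '[{"x":-0.27,"y":0.06,"z":0.055,"yaw":0},{"x":-0.27,"y":0.06,"z":0.055,"yaw":0},{"x":-0.2,"y":0.05,"z":0.055,"yaw":0}]'
python3 -m inch '[{"x":-0.08,"y":0,"z":0.06,"yaw":0},{"x":0,"y":0,"z":0.06,"yaw":0},{"x":0,"y":0,"z":0.06,"yaw":0}]'
python3 to.py .5053 .3096 .1145 -76.8
python3 - <<'E'
from h import *
snap('top','t5'); a=np.load('pics/t5.npz')['im']; s=snap('side','s14')[0]
cv2.imwrite('pics/p9.png',np.hstack([cv2.resize(a[150:230,110:230,::-1],(400,267)),cv2.resize(s[100:200,180:330,::-1],(400,267))]))
E
```

```text
time_s: 19.62
tcp_pos: [0.5111, 0.307, 0.1147]
eef_rot: [-179.3, -1.1, -77.0]
contact_force: [3.4, -6.9, 10.5]
gripper_width: 0.0234
time_s: 19.87
tcp_pos: [0.5122, 0.3084, 0.114]
eef_rot: [-179.1, -1.1, -77.0]
contact_force: [-3.8, -2.2, 11.1]
gripper_width: 0.0236
tcp [0.5122 0.3084 0.114 ] [-179.1   -1.1  -77. ] units [-0.11  0.26 -0.03] yaw -0.04 F [-3.8 -2.2 11.1] w 0.0236
```

View pics/p9.png

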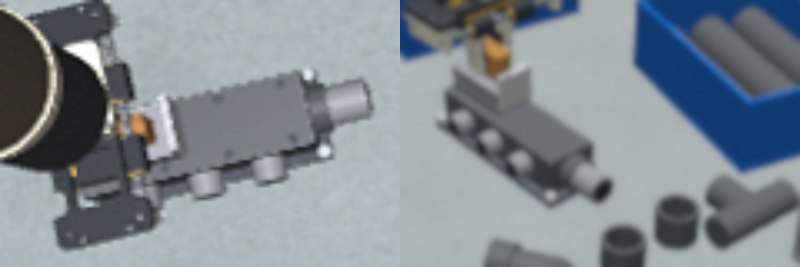

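The top and side crops show the block pressed at the far end of the face and the fittings in place. I'll nudge it towards the centre line for margin, still pressed, then lift.

```bash
python3 -m inch '[{"x":0,"y":0.15,"z":0.06,"yaw":0},{"x":0,"y":0.12,"z":0.06,"yaw":0},{"x":0,"y":0,"z":0.06,"yaw":0}]'
python3 -m inch '[{"x":-0.1,"y":0,"z":-0.8,"yaw":0},{"x":0,"y":0,"z":-1,"yaw":0},{"x":0,"y":0,"z":-0.5,"yaw":0},{"x":0,"y":0,"z":0,"yaw":0}]'
python3 to.py .52 -.235 .17 -112
```

```text
time_s: 20.22
tcp_pos: [0.511, 0.3086, 0.115]
eef_rot: [-178.4, -0.9, -76.9]
contact_force: [-6.2, -1.6, 8.5]
gripper_width: 0.0239
time_s: 20.55
tcp_pos: [0.5077, 0.3108, 0.1717]
eef_rot: [-178.6, -0.9, -77.1]
contact_force: [-0.4, 0.9, -3.7]
gripper_width: 0.0239
tcp [0.5077 0.3108 0.1717] [-178.6   -0.9  -77.1] units [21.38  4.42  0.29] yaw 8.74 F [-0.4  0.9 -3.7] w 0.0239
```

```bash
python3 -m inch '[{"x":0.9,"y":0.2,"z":-0.2,"yaw":0},{"x":0.9,"y":0.2,"z":0,"yaw":0},{"x":0.9,"y":0.2,"z":0,"yaw":0},{"x":0.9,"y":0.2,"z":0,"yaw":0},{"x":0.9,"y":0.2,"z":0,"yaw":0}]'
python3 -m inch '[{"x":0.9,"y":0.2,"z":0,"yaw":0},{"x":0.9,"y":0.2,"z":0,"yaw":0},{"x":0.9,"y":0.2,"z":0,"yaw":0},{"x":0.9,"y":0.2,"z":0,"yaw":0},{"x":0.9,"y":0.2,"z":0,"yaw":0}]'
python3 -m inch '[{"x":0.9,"y":0.2,"z":0,"yaw":0},{"x":0.9,"y":0.2,"z":0,"yaw":0},{"x":0.9,"y":0.2,"z":0,"yaw":0},{"x":0.9,"y":0.2,"z":0,"yaw":0},{"x":0.9,"y":0.2,"z":0,"yaw":0}]'
python3 -m inch '[{"x":0.9,"y":0.2,"z":0,"yaw":0},{"x":0.9,"y":0.2,"z":0,"yaw":0},{"x":0.9,"y":0.2,"z":0,"yaw":0},{"x":0.9,"y":0.2,"z":0,"yaw":0},{"x":0.9,"y":0.2,"z":0,"yaw":0}]'
python3 to.py .533 -.248 .066 -77
```

```text
time_s: 20.97
tcp_pos: [0.5066, 0.1956, 0.1718]
eef_rot: [-178.8, -0.7, -76.9]
contact_force: [0.0, -0.1, -3.8]
gripper_width: 0.024
time_s: 21.38
tcp_pos: [0.5033, 0.0738, 0.1651]
eef_rot: [-179.3, -0.7, -77.0]
contact_force: [0.2, 0.6, -3.6]
gripper_width: 0.024
time_s: 21.8
tcp_pos: [0.4997, -0.0475, 0.1589]
eef_rot: [-179.7, -0.5, -77.1]
contact_force: [-0.3, 0.2, -4.1]
gripper_width: 0.0236
time_s: 22.22
tcp_pos: [0.4958, -0.1681, 0.1525]
eef_rot: [180.0, -0.3, -77.3]
contact_force: [-0.0, 0.5, -4.1]
gripper_width: 0.0238
tcp [ 0.4958 -0.1681  0.1525] [180.   -0.3 -77.3] units [ 3.43 -0.75  3.48] yaw -0.07 F [-0.   0.5 -4.1] w 0.0238
```

```bash
python3 -m inch '[{"x":0.86,"y":-0.2,"z":0,"yaw":0},{"x":0.86,"y":-0.2,"z":0,"yaw":0},{"x":0.86,"y":-0.2,"z":0,"yaw":0},{"x":0.86,"y":-0.2,"z":0,"yaw":0},{"x":0,"y":0,"z":0,"yaw":0}]'
python3 -m inch '[{"x":0,"y":0,"z":0.8,"yaw":0},{"x":0,"y":0,"z":0.8,"yaw":0},{"x":0,"y":0,"z":0.8,"yaw":0},{"x":0,"y":0,"z":0.3,"yaw":0}]'
python3 to.py .533 -.248 .0635 -77
```

```text
time_s: 22.63
tcp_pos: [0.531, -0.2545, 0.1445]
eef_rot: [179.6, -0.0, -77.6]
contact_force: [1.6, -0.4, -3.6]
gripper_width: 0.0236
time_s: 22.97
tcp_pos: [0.5297, -0.256, 0.071]
eef_rot: [179.6, 0.1, -78.0]
contact_force: [-0.9, -0.1, -4.3]
gripper_width: 0.0238
tcp [ 0.5297 -0.256   0.071 ] [ 1.796e+02  1.000e-01 -7.800e+01] units [-0.29 -0.2   0.3 ] yaw -0.24 F [-0.9 -0.1 -4.3] w 0.0238
```

```bash
python3 -m inch '[{"x":0,"y":0,"z":0.2,"yaw":0},{"x":0,"y":0,"z":0.12,"yaw":0}]'
python3 -m inch '[{"x":0,"y":0,"z":0.08,"yaw":0}]'
python3 to.py .533 -.248 .0635 -77
```

```text
time_s: 23.13
tcp_pos: [0.5284, -0.2557, 0.0602]
eef_rot: [179.4, 0.2, -78.0]
contact_force: [-2.1, 2.1, 6.5]
gripper_width: 0.024
time_s: 23.22
tcp_pos: [0.5284, -0.2556, 0.0587]
eef_rot: [179.4, 0.1, -77.9]
contact_force: [-5.0, 2.4, 9.9]
gripper_width: 0.0236
tcp [ 0.5284 -0.2556  0.0587] [ 1.794e+02  1.000e-01 -7.790e+01] units [-0.26 -0.24 -0.19] yaw -0.23 F [-5.   2.4  9.9] w 0.0236
```

```bash
python3 -m inch '[{"x":0,"y":0,"z":0,"yaw":0},{"x":0,"y":0,"z":0.02,"yaw":0},{"x":0,"y":0,"z":0.02,"yaw":0}]'
python3 -m inch '[{"x":0,"y":0,"z":0,"yaw":0},{"x":0,"y":0,"z":0,"yaw":0},{"x":0,"y":0,"z":0,"yaw":0},{"x":0,"y":0,"z":0,"yaw":0},{"x":0,"y":0,"z":0,"yaw":0}]' 1
python3 -m inch '[{"x":0,"y":0,"z":0,"yaw":0},{"x":0,"y":0,"z":0,"yaw":0},{"x":0,"y":0,"z":-0.5,"yaw":0},{"x":0,"y":0,"z":-1,"yaw":0},{"x":0,"y":0,"z":-1,"yaw":0}]'
python3 -m inch '[{"x":0,"y":0,"z":-1,"yaw":0},{"x":0,"y":0,"z":-1,"yaw":0},{"x":0.9,"y":0,"z":-0.5,"yaw":0},{"x":0.9,"y":0,"z":0,"yaw":0},{"x":0,"y":0,"z":0,"yaw":0}]'
python3 - <<'E'
from h import *
w,_,_=snap('wrist','w6'); t,_,_=snap('top','t6')
cv2.imwrite('pics/p10.png',np.hstack([cv2.resize(w[:,:,::-1],(400,300)),cv2.resize(t[100:280,60:420,::-1],(400,300))]))
z=np.load('pics/t6.npz');a=np.load('pics/top0.npz')['im'].astype(int);df=abs(z['im'].astype(int)-a).max(2)
for n,(u,v) in dict(tee=(250,135),sa=(246,162),sb=(252,188),elbow=(254,225),flange=(388,246),valve=(98,247)).items(): print(n,df[v-22:v+22,u-24:u+24].mean().round(1))
E
python3 blk.py w6
```

```text
time_s: 23.47
tcp_pos: [0.5284, -0.2556, 0.0614]
eef_rot: [179.5, 0.1, -77.8]
contact_force: [-3.6, 0.2, 2.4]
gripper_width: 0.0234
time_s: 23.88
tcp_pos: [0.5319, -0.2559, 0.0649]
eef_rot: [179.9, -0.1, -77.8]
contact_force: [-0.8, 0.3, -0.7]
gripper_width: 0.0514
time_s: 24.3
tcp_pos: [0.5287, -0.2549, 0.123]
eef_rot: [179.3, 0.1, -77.8]
contact_force: [0.3, -0.1, 0.0]
gripper_width: 0.0844
time_s: 24.72
tcp_pos: [0.5415, -0.3001, 0.1947]
eef_rot: [179.7, -0.1, -77.6]
contact_force: [0.4, 0.1, -0.7]
gripper_width: 0.0878
tee 15.7
sa 14.1
sb 20.5
elbow 31.6
flange 12.6
valve 15.0
block 3220 [ 0.4951 -0.3098  0.0203] [ 0.5628 -0.2106  0.0825] [array([ 529. , -260.3]), array([50. , 91.7]), np.float64(12.3)]
wood 1130 [ 0.5132 -0.2869  0.0477] [ 0.5447 -0.2346  0.0825] [array([ 529.5, -261.3]), array([22.4, 49.6]), np.float64(12.7)]
woodtop 651 [ 0.5149 -0.2847  0.08  ] [ 0.5434 -0.2358  0.0825] [array([ 528.7, -260.7]), array([20.9, 47.1]), np.float64(12.0)]
```

View pics/p10.png

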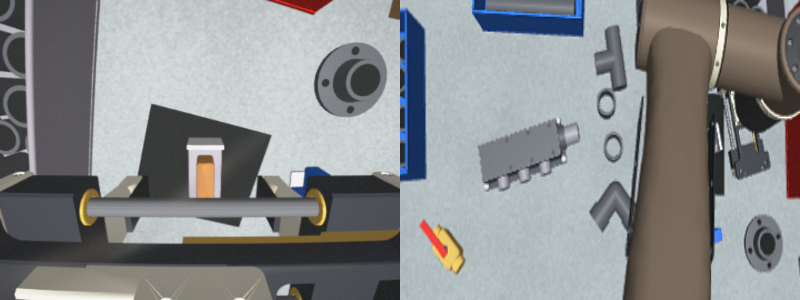

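The block lies sole down near the middle of the mat with its wood top level at z 0.0825. The gripper is open and clear of it, and the fittings are where they were. I'm handing in.

```bash
python3 -c "
from plant import r
print(r.close_job())"
```

```text
the job is handed in; nothing more can be done
None
```

I finished the whole job and handed it in at about 25 s of the 72 s allowed. No verdict was reported.

- **Laying it down:** I turned the block in the pinch against the mat with a light grip of 3–8 N and let go once it lay flat. The side camera measured tilts of about 74° and then 55°. The next two readings, about 27°, may be less exact because little of the wood was visible.
- **Weakest point:** the half-way turn (step 1) was done at only 3 N of grip, and I inferred how long it lasted from those tilts. I tried to tilt the block back at 8 N as insurance, but it did not tilt back.
- **Sweep:** I pinched the wooden grip at 40 N and swept from the pipe-stub end to the far end in one pass. Wrist force was 9–12 N from about 50 mm before the middle onwards. With the block's weight, that suggests the sole was closed about 5.5–6.5 mm, a little over half; I could not read the sole joint directly.
- **Loose moment at the start:** just before the pass, at the stub end, the wrist force dropped to about 1 N. I put this outside the zone where a loose sole fails the run, and re-pressed before entering it.
- **Centre line:** the block ran about 5–7 mm off the centre line, inside the 14 mm limit.
- **Last checks:** the block lies sole down about 10 mm from the middle of the mat, with its wood top level at 82 mm. The gripper is open and clear, and contact force is near zero. By eye the fittings have not moved. The pixel comparison with the first picture could not confirm that, and the arm hid part of the last top view.

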